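# Set the tin gauge with its adjuster wheel

### The job

Set the tin-width gauge for the next batch: with the fingertips resting lightly on top of the knurled adjuster wheel, roll the wheel stroke by stroke until the gap has closed so far that the sliding jaw's pointer lines up with the mark on the index block. Work the wheel only, without gripping it: do not touch the jaw, its rack, the index block or the things around, lift nothing, and take the fingers off when it is set.

Things in the scene. Friction and masses are not known exactly. Their poses are not given: they have to be found in the camera images.
- tin_gauge: the tin-width gauge, fixed to the bench: grey bed plate 130 mm (its x) by 265 mm (its y), 10 mm thick, with a fixed aluminium jaw, 75 mm wide, 64 mm high, at its +y end (gripping face at y = +83 mm). Origin on the bench top; x across the gauge (away from the robot at yaw 0), y along the jaw's travel, z up. Two round bearing cheeks, 29 mm radius, flank the wheel; its rim stands 5 mm proud of them.
- adjuster_wheel: knurled steel adjuster wheel at the gauge's -y end, on edge: radius 34 mm, 28 mm wide, axle along the gauge's x. Origin at its centre, 46 mm above the bench; its frame turns with it. It sits with the sliding jaw on a sprung saddle: pressed from above, both sink up to 6 mm, at about 2 N plus 1.8 N per mm. It takes about 1.5 N along the rim to turn and stays where it is left.
- rim_top (a point): the highest point of the unpressed wheel's rim, 80 mm above the bench, fixed to the gauge, axes as the gauge's. Rolling the rim here towards the gauge's +y (towards the fixed jaw) closes the gap, the other way opens it again: the jaw moves the same way as the finger, 12 mm per radian of wheel, i.e. 0.35 mm for every 1 mm of rim.
- sliding_jaw: sliding aluminium jaw, 75 mm wide, top 64 mm above the bench, between wheel and fixed jaw, driven by the wheel along the gauge's y (60 mm travel). Origin 10 mm above the bench, at its gripping face. A steel rack bar 12 mm wide runs from it towards -y past the wheel, on its -x side, 26 to 38 mm from the wheel's middle, its top 66 mm above the bench.
- jaw_pointer (a point): tip of the dark cone pointer that sticks out of the sliding jaw's -x side at its gripping face, 21 mm above the bench. Axes as the gauge's.
- index_block: small dark steel index block, 16x16x14 mm with a round clamp screw on top, clamped on the scale strip along the gauge's -x edge; origin at its underside. To be left as it is.
- gauge_mark (a point): the gauge mark: tip of the small dark cone on the index block, pointing in +x at the jaw's pointer, 21 mm above the bench. Axes as the gauge's. The jaw starts 15 to 50 mm to the -y side of it.
- sample_tin_4: open round metal sample tin, 57 mm across, 35 mm high; a bystander beside the gauge, origin at the centre of its underside
- weight_0: brass weight with a knob, 33 mm across, 40 mm high; a bystander beside the gauge, origin at the centre of its underside
- weight_1: smaller brass weight with a knob, 25 mm across, 34 mm high; a bystander beside the gauge, origin at the centre of its underside
- stopper_1: rubber stopper, 33 mm across, 25 mm high; a bystander beside the gauge, origin at the centre of its underside
- tweezers: metal tweezers lying flat, 14x122x10 mm; a bystander beside the gauge, origin at the centre of its underside
- tin_lid_0: round metal tin lid lying flat, 58 mm across, 10 mm high; a bystander beside the gauge, origin at the centre of its underside

How it is judged:
On the way:
1. the fingers rest on the wheel (contact force between the fingers and adjuster_wheel above 0.5 N), for 0.1 s.
At the end, for the whole second after the job is handed in: the jaw's pointer stands within 3 mm of the gauge mark along the gauge, the jaw is at rest and the robot is clear (y of jaw_pointer in the frame of gauge_mark between -0.003 and 0.003 m and linear speed of sliding_jaw below 0.003 m/s); the robot touches nothing.
It fails at once if the wheel is pressed hard or gripped (over 35 N) (contact force between the fingers and adjuster_wheel above 35 N).
It fails at once if the sliding jaw or its rack is pushed directly (over 2 N) (contact force between anything else and sliding_jaw above 2 N).
It fails at once if the index block is pushed (over 2 N) (contact force between anything else and index_block above 2 N).
It fails at once if a thing beside the gauge is moved by more than 15 mm (distance of any of sample_tin_4, weight_0, weight_1, stopper_1, tweezers, tin_lid_0 from where it was at the start of the episode above 0.015 m).
It fails at once if the fingers press on or grip a thing beside the gauge (over 2 N) (contact force between the fingers and sample_tin_4 above 2 N or contact force between the fingers and weight_0 above 2 N or contact force between the fingers and weight_1 above 2 N or contact force between the fingers and stopper_1 above 2 N or contact force between the fingers and tweezers above 2 N or contact force between the fingers and tin_lid_0 above 2 N).
It also fails if it takes over 45 s, if anything falls off the work surface, if the arm or the gripper's body presses on something with over 40 N, if the wrist force passes 120 N, or if a joint passes its speed limit or range.

### The arm

A 6-joint arm with a two-finger parallel gripper is mounted at the origin on a cart in front of the work surface, level with it; the furniture and walls round the work are solid. World frame = base frame: x ahead of the robot, y to its left, z up, the work surface at z = 0. Lengths are in m, angles in rad, forces in N, time in s.
With the tool pointing down it reaches from about 0.425 to 0.95 m from the base axis. Payload 3.5 kg.
Tool frame: the origin (TCP) lies midway between the tips of the shut fingers; the grasp point (between the pads) lies 19 mm behind it; z points along the fingers, y is the line along which they close (so a half turn about z gives the same grasp; the last joint's range is limited). The gripper opens to 85 mm and grips with 20 to 120 N. Pads are 22 mm wide; open, the fingers measure 114 mm over their backs; the gripper's body (76 mm by 85 mm) begins 54 mm behind the grasp point. The pads swing forward as they close: fully open they stand 13 mm farther back than shut.
Start: joints at [-1.43, 0.286, 1.577, -0, 1.279, -0.15], TCP at [0.194, -0.647, 0.231] pointing down, gripper open.
Joint ranges: [-2.77, 2.77], [-0.9, 2.22], [0.21, 2.48], [-1.53, 4.67], [0.24, 2.81], [-2.84, 2.84]. Speed limits (rad/s): [2.79, 2.79, 3.14, 3.14, 3.14, 3.14].

### API

Orientations are given as a unit quaternion [w, x, y, z].
In Python, from station import observe, read_camera, sign_off gives the robot as it stands.
- The arm moves only by the tool hand_motion, called after "Call:" by a JSON object that holds its "op" and its "data". Schema: {"type":"object","properties":{"plan":{"type":"string"},"force":{"type":"number"},"only":{"type":"string"},"quiet":{"type":"boolean"},"lines":{"type":"string"}},"required":["plan"],"additionalProperties":false}. plan is a string of 1 to 20 rows, one to a line, with the numbers parted by spaces; each row has 7 numbers: a rotation vector rx, ry, rz in shares of pi rad (1.0 is pi rad), then dx, dy, dz in parts of the range, where 1.0 means 0.3 m, then the finger opening in m; each row shifts and turns the commanded pose from where the row before left it, along the tool's axes as they then stand; what a row does not reach is not made up. A row lasts 1/12 s, in which the tool goes at most 0.0417 m and 0.125 rad, less where a joint would pass 70% of its speed; a pose out of reach is approached as far as the arm can. The fingers move at their own pace and stop on an object; force is the grip in N (left out, the last holds). Time passes only in rows, so rows that do not move let the fingers close. The tool returns the time, the measured TCP pose, the force, the opening and the grip force at its end. only (a regular expression) keeps the lines of the reply that match it, lines (a string "A,B") keeps lines A to B, and quiet returns only ok. No shift or turn number may pass 1 either way. Input that does not fit is refused with a message, and nothing moves.
- observe(): the state, without advancing time (a new reading comes with each control period).
- read_camera(name): name is "scene" or "top" or "wrist"; returns a dict with "img" (480x640x3 uint8, red, green, blue), "fx", "fy", "cx", "cy" (pixels), "origin" and "rotation" of the camera in the world. Camera axes: x right, y down, z forward; pixel columns grow to the right and rows downward; lengths in m; the calibration is good to about 2 mm. A picture is of the moment at which its call begins. There is no depth.
- sign_off(): hands the job in; it is judged then, once.
The state is a dict: "time": time; "joint_positions": joint angles; "joint_vel": joint speeds; "joint_torque": joint torques, N m; "tcp_pos": TCP position; "eef_rot": TCP orientation; "ft_force": force on the tool from outside, world axes, zero at the start; "ft_torque": the same for the moment, N m; "opening": finger opening in m; "grip_force": force on a finger pad.
Only numpy, scipy, OpenCV 4.12 (cv2) and the standard library are available. Lean on these libraries where they do the work, as an engineer would, in place of code of your own. Each camera call takes 0.05 s, during which the arm holds its last target. There are 200 camera calls.

## Working session

There is one attempt and no reset: what is moved stays moved. The work goes in short steps, Python scripts to look and compute and a tool call to move; the robot and the scene stay as the last step left them, time stands still between calls to the robot, and variables do not carry over. Pictures are saved under pics/ and viewed, at most 10 in all, crops included, and the job is handed in when it is done.

```bash
mkdir -p pics; python3 - <<'E'
from station import *
import cv2,numpy as np
for n in("scene","top"):
    c=read_camera(n);cv2.imwrite(f"pics/{n}0.png",c["img"][:,:,::-1])
    print(n,c["fx"],c["fy"],c["cx"],c["cy"],c["origin"],np.round(c["rotation"],4).tolist())
o=observe();print(o["time"],o["tcp_pos"],o["eef_rot"],o["ft_force"],o["opening"])
E
```

```text
scene 447.6221249498937 447.6221249498937 320.7542546119192 241.93134627373726 [ 0.07350978 -0.54475706  0.41527841] [-0.5231, 0.7885, -0.2657, 0.1846]
top 620.8509308133724 620.8509308133724 318.38701361893305 235.33499547818735 [0.38495769 0.07544815 1.07557267] [0.0444, -0.6977, 0.7125, -0.0599]
0.1 [ 0.19349629 -0.64605145  0.23004649] [-1.08189699e-03  9.89445691e-01  1.44900149e-01  3.65514286e-06] [-0.62253993  0.10236954 -0.36066661] 0.08528963654195533
```

View pics/top0.png

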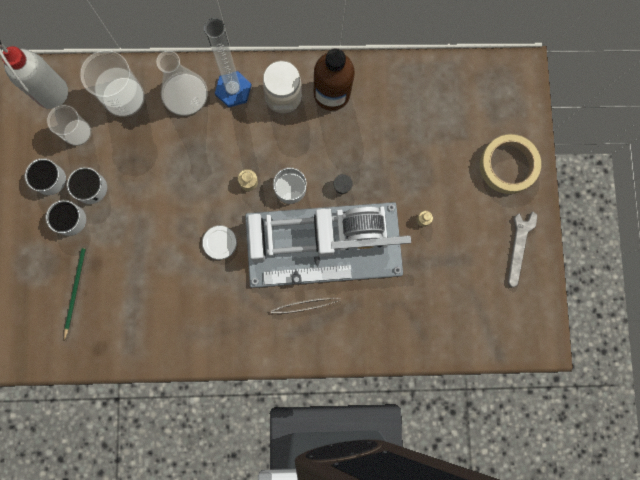

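View pics/scene0.png

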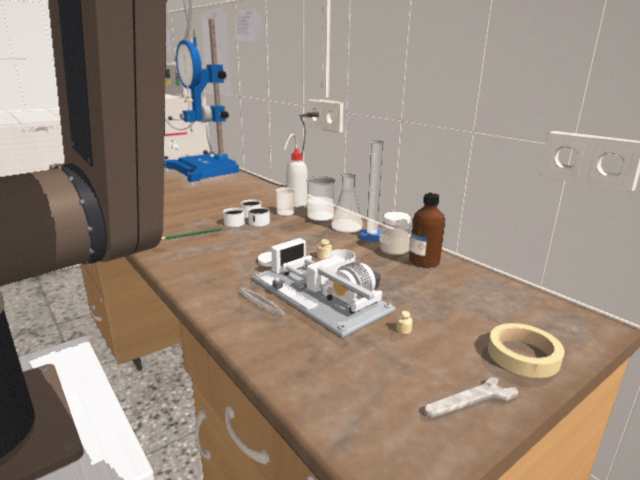

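The top view shows the gauge at about (248-410, 203-287), with the fixed jaw on the left (+y), the wheel near (363, 223), and the index block near (297, 278). I'll enlarge that area.

```bash
python3 - <<'E'
import cv2
i=cv2.imread("pics/top0.png")[195:295,235:425]
cv2.imwrite("pics/crop1.png",cv2.resize(i,None,fx=4.2,fy=4.2,interpolation=cv2.INTER_CUBIC)[:,:798])
E
```

```text
(no output)
```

View pics/crop1.png

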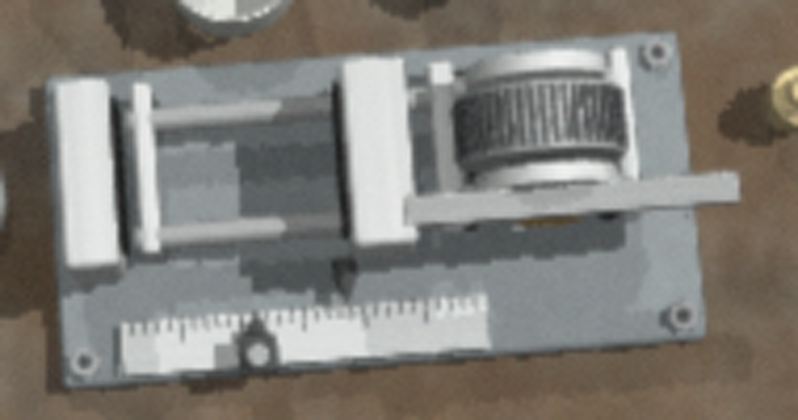

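The crop (×4.2, offset 235,195) shows the bed corners at (47,78), (675,33), (705,340) and (65,387). The pointer tip is near (346,298), the mark tip near (257,316), and the wheel top near (541,115).

```bash
cat > h.py <<'E'
from station import *
import numpy as np,cv2
from scipy.spatial.transform import Rotation as R
def ray(c,u,v,z):
    d=np.array(c["rotation"])@[(u-c["cx"])/c["fx"],(v-c["cy"])/c["fy"],1]
    o=np.array(c["origin"]);return o+d*(z-o[2])/d[2]
def proj(c,p):
    q=np.array(c["rotation"]).T@(np.array(p)-c["origin"]);return np.array([c["fx"]*q[0]/q[2]+c["cx"],c["fy"]*q[1]/q[2]+c["cy"]])
E
python3 - <<'E'
from h import *
c=read_camera("top")
f=lambda p,z:ray(c,235+p[0]/4.2,195+p[1]/4.2,z)[:2]
TL,TR,BR,BL=[f(p,.01) for p in((47,78),(675,33),(705,340),(65,387))]
print(np.linalg.norm(TL-TR),np.linalg.norm(BL-BR),np.linalg.norm(TL-BL),np.linalg.norm(TR-BR))
ctr=(TL+TR+BR+BL)/4; ey=(TL+BL-TR-BR);ey/=np.linalg.norm(ey);ex=np.array([ey[1],-ey[0]])
print(ctr,ex,ey,"yaw",np.arctan2(ey[1],ey[0])-np.pi/2)
g=lambda p:np.array([(p-ctr)@ex,(p-ctr)@ey])
for n,p,z in(("ptr",(346,298),.021),("mark",(257,316),.021),("wheel ends",(457,120),.08),("",(625,120),.08),("wheel top mid near",(541,85),.075),("far",(541,165),.075),("rack y",(430,208),.066),("fixjaw face",(110,80),.064),("slide jaw face",(345,150),.064)): print(n,f(p,z),g(f(p,z)))
E
```

```text
Traceback (most recent call last):
  File "h.py", line 5, in ray
    d=np.array(c["rotation"])@[(u-c["cx"])/c["fx"],(v-c["cy"])/c["fy"],1]
      ~~~~~~~~~~~~~~~~~~~~~~~^~~~~~~~~~~~~~~~~~~~~~~~~~~~~~~~~~~~~~~~~~~~
ValueError: matmul: Input operand 1 has a mismatch in its core dimension 0, with gufunc signature (n?,k),(k,m?)->(n?,m?) (size 3 is different from 4)
```

```bash
sed -i 's/np.array(c\["rotation"\])/M(c)/; /^def ray/i def M(c): w,x,y,z=c["rotation"];return R.from_quat([x,y,z,w]).as_matrix()' h.py
cat > m.py <<'E'
from h import *
c=read_camera("top")
f=lambda p,z:ray(c,235+p[0]/4.2,195+p[1]/4.2,z)[:2]
TL,TR,BR,BL=[f(p,.01) for p in((47,78),(675,33),(705,340),(65,387))]
print(np.linalg.norm(TL-TR),np.linalg.norm(BL-BR),np.linalg.norm(TL-BL),np.linalg.norm(TR-BR))
ctr=(TL+TR+BR+BL)/4; ey=(TL+BL-TR-BR);ey/=np.linalg.norm(ey);ex=np.array([ey[1],-ey[0]])
print(ctr,ex,ey,"yaw",np.arctan2(ey[1],ey[0])-np.pi/2)
g=lambda p:np.array([(p-ctr)@ex,(p-ctr)@ey])
for n,p,z in(("ptr",(346,298),.021),("mark",(257,316),.021),("wheel ends",(457,120),.06),("",(625,120),.06),("wheel top mid near",(541,85),.08),("far",(541,165),.08),("rack y",(430,208),.066),("fixjaw face",(110,80),.064),("slide jaw face",(345,150),.064)): print(n,f(p,z).round(4),g(f(p,z)).round(4))
E
python3 m.py
```

```text
0.2620966578709124 0.2625436102135445 0.12821461905374532 0.1287252585655147
[0.52682304 0.0406791 ] [0.99858466 0.0531853 ] [-0.0531853   0.99858466] yaw 0.05321040225140394
ptr [0.4888 0.0533] [-0.0373  0.0147]
mark [0.4822 0.0896] [-0.042   0.0512]
wheel ends [0.5546 0.0087] [ 0.0261 -0.0334]
 [ 0.5534 -0.0579] [ 0.0213 -0.0998]
wheel top mid near [ 0.5644 -0.023 ] [ 0.0342 -0.0656]
far [ 0.533 -0.022] [ 0.0029 -0.0629]
rack y [0.519  0.0207] [-0.0089 -0.0196]
fixjaw face [0.5725 0.1452] [0.0512 0.1019]
slide jaw face [0.5429 0.0533] [0.0167 0.0118]
```

Careful with the scale: shifts go in shares of 0.3 m and turns go in shares of pi rad. That gives: -0.0324 m / 0.3 = -0.108, 0.0216 m / 0.3 = 0.072, 0.119 rad / 3.1416 = 0.0379.

Call:
{"op": "hand_motion", "data": {"plan": "0 0 0.0379 0 0 0 0\n0 0 0.0379 0 0 0 0\n0 0 0 0.072 -0.108 0 0\n0 0 0 0.072 -0.108 0 0\n0 0 0 0.072 -0.108 0 0\n0 0 0 0.072 -0.108 0 0\n0 0 0 0.072 -0.108 0 0\n0 0 0 0.072 -0.108 0 0\n0 0 0 0.072 -0.108 0 0\n0 0 0 0.072 -0.108 0 0\n0 0 0 0.072 -0.108 0 0\n0 0 0 0.072 -0.108 0 0\n0 0 0 0.072 -0.108 0 0\n0 0 0 0.072 -0.108 0 0\n0 0 0 0.072 -0.108 0 0\n0 0 0 0.072 -0.108 0 0\n0 0 0 0.072 -0.108 0 0\n0 0 0 0.072 -0.108 0 0\n0 0 0 0.072 -0.108 0 0\n0 0 0 0.072 -0.108 0 0", "force": 20}}

```text
time: 1.87
tcp_pos: [0.5516, -0.0418, 0.2313]
eef_rot: [0.0, 1.0, 0.026, 0.0]
ft_force: [-0.1, -0.6, -0.3]
opening: -0.0001
grip_force: 0.0
```

Call:
{"op": "hand_motion", "data": {"plan": "0 0 0 0 0 0 0\n0 0 0 0 0 0 0\n0 0 0 0 0 0 0"}}

```text
time: 2.12
tcp_pos: [0.5507, -0.0438, 0.231]
eef_rot: [0.0, 1.0, 0.027, -0.0]
ft_force: [-0.0, -0.7, 0.9]
opening: 0.0001
grip_force: 0.0
```

To row units: 0.034 m / 0.3 = 0.1133.

Call:
{"op": "hand_motion", "data": {"plan": "0 0 0 0 0 0.1133 0\n0 0 0 0 0 0.1133 0\n0 0 0 0 0 0.1133 0\n0 0 0 0 0 0.1133 0\n0 0 0 0 0 0 0\n0 0 0 0 0 0 0\n0 0 0 0 0 0 0"}}

```text
time: 2.7
tcp_pos: [0.5521, -0.045, 0.0973]
eef_rot: [0.0, 1.0, 0.026, 0.001]
ft_force: [1.4, -0.4, 0.6]
opening: -0.0002
grip_force: 0.0
```

```bash
python3 - <<'E'
from h import *
s=read_camera("scene")["img"];t=read_camera("top")["img"]
a=cv2.resize(s[200:340,240:420],None,fx=2.2,fy=2.2);b=cv2.resize(t[195:335,235:415],None,fx=2.2,fy=2.2)
cv2.imwrite("pics/c2.png",np.hstack([a,b])[:,:,::-1])
E
```

```text
(no output)
```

View pics/c2.png

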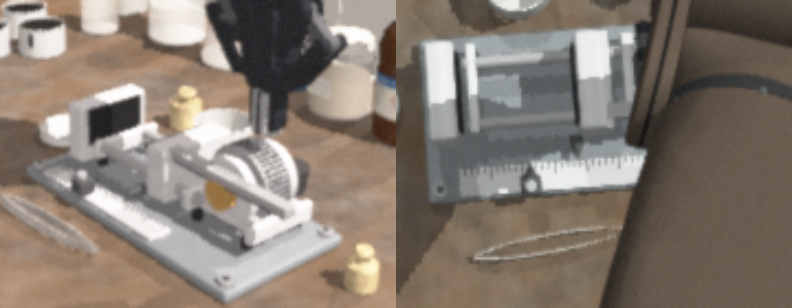

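The fingertips stand just above the wheel's top in the scene view (crop 262,132), and pointer and mark are both still visible in the top view. Next I'll press lightly.

To row units: 0.009 m / 0.3 = 0.03, 0.006 m / 0.3 = 0.02.

Call:
{"op": "hand_motion", "data": {"plan": "0 0 0 0 0 0.03 0\n0 0 0 0 0 0.02 0\n0 0 0 0 0 0.01 0\n0 0 0 0 0 0 0"}}

```text
time: 3.13
tcp_pos: [0.5511, -0.0437, 0.0771]
eef_rot: [0.0, 1.0, 0.026, -0.0]
ft_force: [-0.5, 0.2, 2.8]
opening: -0.0001
grip_force: 1.3
```

Call:
{"op": "hand_motion", "data": {"plan": "0 0 0 0 0 0.0067 0\n0 0 0 0 0 0.0033 0\n0 0 0 0 0 0 0"}}

```text
time: 3.38
tcp_pos: [0.5512, -0.0441, 0.075]
eef_rot: [0.0, 1.0, 0.027, -0.0]
ft_force: [-2.4, 0.0, 6.3]
opening: 0.0002
grip_force: 2.9
```

To row units: -0.004 m / 0.3 = -0.0133, 0.001 m / 0.3 = 0.0033.

Call:
{"op": "hand_motion", "data": {"plan": "0 0 0 0 -0.0133 0.0033 0\n0 0 0 0 -0.0133 0 0\n0 0 0 0 -0.0133 0 0\n0 0 0 0 -0.0133 0 0\n0 0 0 0 -0.0133 0 0"}}

```text
time: 3.8
tcp_pos: [0.5501, -0.0245, 0.0751]
eef_rot: [0.001, 1.0, 0.027, -0.0]
ft_force: [-4.5, -1.4, 9.7]
opening: 0.0
grip_force: 5.2
```

Call:
{"op": "hand_motion", "data": {"plan": "0 0 0 0 -0.0133 0 0\n0 0 0 0 -0.0133 0 0\n0 0 0 0 -0.0133 0 0\n0 0 0 0 -0.0133 0 0\n0 0 0 0 0 0 0"}}

```text
time: 4.22
tcp_pos: [0.5492, -0.007, 0.0745]
eef_rot: [-0.0, 1.0, 0.027, -0.0]
ft_force: [-3.0, 1.9, 7.7]
opening: 0.0003
grip_force: 3.8
```

```bash
python3 - <<'E'
from h import *
t=read_camera("top")["img"]
b=cv2.resize(t[245:295,275:375],None,fx=6,fy=6,interpolation=cv2.INTER_CUBIC)
cv2.imwrite("pics/c3.png",b[:,:,::-1])
E
```

```text
(no output)
```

View pics/c3.png

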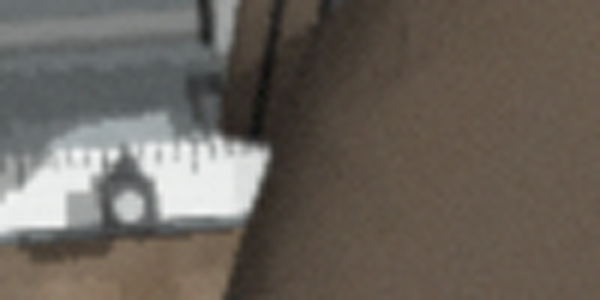

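The pointer is at crop x≈205 and the mark at 124, so the jaw has moved about 13 mm and about 23 mm remain. I'll do a second stroke.

To row units: 0.019 m / 0.3 = 0.0633, -0.012 m / 0.3 = -0.04.

Call:
{"op": "hand_motion", "data": {"plan": "0 0 0 0 0 -0.04 0\n0 0 0 0 0.0633 0 0\n0 0 0 0 0.06 0 0\n0 0 0 0 0 0 0\n0 0 0 0 0 0.02 0\n0 0 0 0 0 0.0133 0\n0 0 0 0 0 0.0067 0\n0 0 0 0 0 0 0"}}

```text
time: 4.93
tcp_pos: [0.5516, -0.0447, 0.0739]
eef_rot: [0.001, 1.0, 0.027, 0.0]
ft_force: [-1.9, -1.5, 7.8]
opening: 0.0002
grip_force: 3.6
```

Call:
{"op": "hand_motion", "data": {"plan": "0 0 0 0 -0.0133 0 0\n0 0 0 0 -0.0133 0 0\n0 0 0 0 -0.0133 0 0\n0 0 0 0 -0.0133 0 0\n0 0 0 0 -0.0133 0 0\n0 0 0 0 -0.0133 0 0\n0 0 0 0 -0.0133 0 0\n0 0 0 0 -0.0133 0 0\n0 0 0 0 -0.0133 0 0\n0 0 0 0 0 0 0"}}

```text
time: 5.77
tcp_pos: [0.5495, -0.0072, 0.0745]
eef_rot: [-0.0, 1.0, 0.027, 0.0]
ft_force: [-1.5, 1.4, 7.3]
opening: 0.0002
grip_force: 3.9
```

```bash
python3 - <<'E'
from h import *
t=read_camera("top")["img"]
b=cv2.resize(t[250:290,280:320],None,fx=12,fy=12,interpolation=cv2.INTER_CUBIC)
cv2.imwrite("pics/c4.png",b[:,:,::-1])
E
```

```text
(no output)
```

View pics/c4.png

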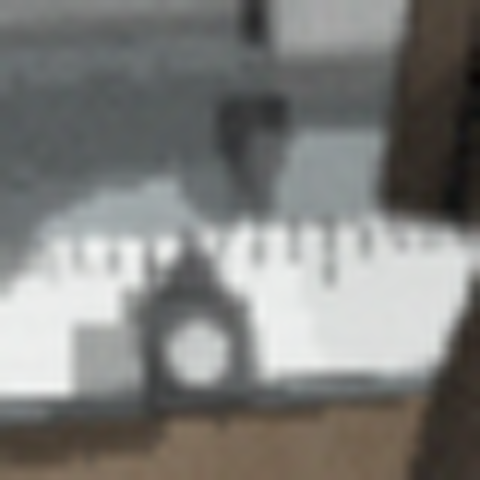

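The pointer tip is near crop (260,200) and the mark tip near (190,238), at ×12 with offset 280,250. I'll convert these to gauge y.

```bash
python3 - <<'E'
from h import *
c=read_camera("top");ey=np.array([-.0532,.9986])
for p in((255,110),(260,200),(190,238),(197,300)):print(p,ray(c,280+p[0]/12,250+p[1]/12,.021)[:2]@ey)
E
```

```text
(255, 110) 0.05383974303297223
(260, 200) 0.0540519098035652
(190, 238) 0.06433980151918892
(197, 300) 0.06397071684632047
```

To row units: 0.018 m / 0.3 = 0.06, 0.017 m / 0.3 = 0.0567.

Call:
{"op": "hand_motion", "data": {"plan": "0 0 0 0 0 -0.04 0\n0 0 0 0 0.06 0 0\n0 0 0 0 0.0567 0 0\n0 0 0 0 0 0 0\n0 0 0 0 0 0.02 0\n0 0 0 0 0 0.0133 0\n0 0 0 0 0 0.0067 0\n0 0 0 0 0 0 0"}}

```text
time: 6.53
tcp_pos: [0.5514, -0.0436, 0.074]
eef_rot: [0.001, 1.0, 0.027, -0.0]
ft_force: [-2.5, -2.5, 7.6]
opening: -0.0001
grip_force: 4.0
```

Call:
{"op": "hand_motion", "data": {"plan": "0 0 0 0 -0.0133 0 0\n0 0 0 0 -0.0133 0 0\n0 0 0 0 -0.0133 0 0\n0 0 0 0 -0.0133 0 0\n0 0 0 0 -0.0133 0 0\n0 0 0 0 -0.0133 0 0\n0 0 0 0 -0.01 0 0\n0 0 0 0 0 0 0\n0 0 0 0 0 0 0"}}

```text
time: 7.28
tcp_pos: [0.5499, -0.0158, 0.0749]
eef_rot: [-0.0, 1.0, 0.027, -0.0]
ft_force: [-2.7, 0.7, 10.2]
opening: -0.0002
grip_force: 5.2
```

```bash
python3 - <<'E'
from h import *
t=read_camera("top")["img"]
b=cv2.resize(t[250:290,280:320],None,fx=12,fy=12,interpolation=cv2.INTER_CUBIC)
cv2.imwrite("pics/c5.png",b[:,:,::-1])
E
```

```text
(no output)
```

View pics/c5.png

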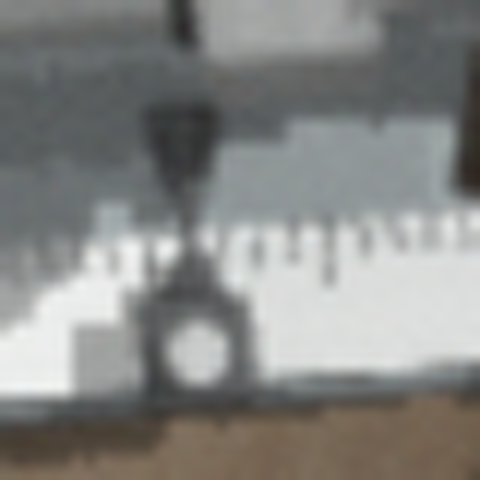

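The pointer tip (≈190,212) and mark tip (≈190,238) now line up. I'll lift straight off and check again.

To row units: -0.03 m / 0.3 = -0.1, -0.01 m / 0.3 = -0.0333.

Call:
{"op": "hand_motion", "data": {"plan": "0 0 0 0 0 -0.0333 0\n0 0 0 0 0 -0.1 0\n0 0 0 0 0 -0.1 0\n0 0 0 0 0 -0.1 0\n0 0 0 0 0 0 0\n0 0 0 0 0 0 0\n0 0 0 0 0 0 0\n0 0 0 0 0 0 0"}}

```text
time: 8.0
tcp_pos: [0.5482, -0.0162, 0.1711]
eef_rot: [-0.001, 1.0, 0.027, -0.002]
ft_force: [-0.4, -0.3, -0.7]
opening: 0.0004
grip_force: 0.0
```

```bash
python3 - <<'E'
from h import *
t=read_camera("top")["img"]
b=cv2.resize(t[250:290,280:320],None,fx=12,fy=12,interpolation=cv2.INTER_CUBIC)
cv2.imwrite("pics/c6.png",b[:,:,::-1])
E
```

```text
(no output)
```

View pics/c6.png

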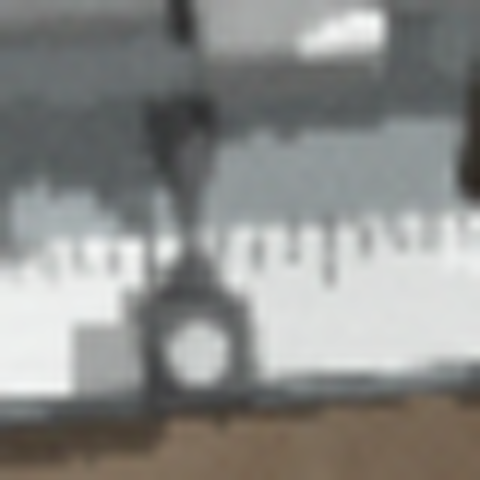

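The tips still coincide near (190,230), and the robot is clear.

```bash
python3 -c "from station import *;print(sign_off())"
```

```text
the job is handed in; nothing more can be done
None
```

The gauge is set: three light strokes on the wheel brought the pointer to the mark (within about 1 mm in the top view), the fingers are off the wheel, and I handed the job in at about 8 s with no verdict returned.

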